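# Draw down the bread cupboard's flap with the hook pole

## Robot

A 6-joint arm with a two-finger parallel gripper is mounted at the origin on the work surface. World frame = base frame: x ahead of the robot, y to its left, z up, the work surface at z = 0. Lengths are in mm, angles in rad, forces in N, time in s.
With the tool pointing down it reaches from about 400 to 825 mm from the base axis. Payload 7 kg.
Tool frame: the origin (TCP) lies at the very end of the fingers, on their centre line; the grasp point (between the pads) lies 19 mm behind it; z points along the fingers, y is the direction in which the jaws open and shut (so a half turn about z gives the same grasp; the last joint's range is limited). The gripper opens to 88 mm and grips with 3 to 60 N. Pads are 19 mm wide; open, the fingers measure 130 mm over their backs; the gripper's body (78 mm by 193 mm) begins 47 mm behind the grasp point.
Start: joints at [-0.868, 0.359, 0.012, 0, -1.224, -0.288], TCP at [272.001, -617.746, 226.561] pointing down, gripper open.
Joint ranges: [-3.07, 3.07], [-1.43, 2.12], [-1.02, 1.25], [-3.03, 1.67], [-3.05, -0], [-3.03, 3.03]. Speed limits (rad/s): [2.39, 2.39, 3.01, 3.14, 3.14, 3.14].

## Interface

Orientations are given as a unit quaternion [x, y, z, w].
In Python, from plant import bot gives the robot as it stands. Calls block until the motion is done:
- bot.move_ptp(position, orientation): joint-space move of the TCP to a pose.
- bot.line_to(position, velocity=150, ori=None): straight line of the TCP; ori=None keeps the orientation; velocity is the mean speed in mm/s.
- bot.move_joints(angles): joint-space move.
- bot.move_gripper(opening, force=None): finger opening in mm; force is the grip in N (None keeps the last); returns when the fingers have stopped.
- bot.pause(seconds).
- bot.solve_ik(position, orientation): joint angles nearest the present ones, or None.
- bot.read_state(): the state.
- bot.camera(name): name is "scene" or "top"; returns the picture (480x640x3 uint8, red, green, blue); there is no depth.
- bot.get_calibration(name): a dict with "fx", "fy", "cx", "cy" (pixels), "distortion" ([k1, k2, p1, p2, k3] as OpenCV has them; the pictures are not rectified), "view" (4x4, takes a point from world to camera coordinates). Camera axes: x right, y up, looking along -z (the intrinsics and any distortion apply to the point x, -y, -z); pixel columns grow to the right and rows downward; lengths in mm; the calibration is good to about 2 mm. A picture is of the moment at which its call begins. get_calibration takes no time and is no camera call.
A pose or a line that the arm cannot do raises bot.Unreachable and nothing moves.
- bot.close_job(): hands the job in, once; it reports no verdict.
The state is a dict: "t": time; "joint_pos": joint angles; "qvel": joint speeds; "tau": joint torques, N m; "tcp_pos": TCP position; "eef_rot": TCP orientation; "contact_force": force on the tool from outside, world axes, zero at the start; "moment": the same for the moment, N m; "width": finger opening in mm.
Only numpy, scipy, OpenCV 4.12 (cv2) and the standard library are available. Lean on these libraries where they do the work, as an engineer would, in place of code of your own. Each camera call takes 0.05 s, during which the arm holds its last target. There are 200 camera calls.

## Task

Take the hook pole off its rest, put its pin down through the eye on the cupboard's flap and draw the flap all the way down to its stop, gently: feel for the eye rather than leaning hard on it (keep the hook's force on the flap below 15 N) and do not let the flap bang down. Keep the gripper and arm off the cupboard and its flap, leave everything else on the bench where it is, then unhook and lay the pole back in both notches of its rest, pin down as before, and let go.

Things in the scene. Friction and masses are not known exactly. Their poses are not given: they have to be found in the camera images.
- flap_hinge (a point): Middle of the flap's hinge line on the fixed sheet-metal bench cupboard (340 mm wide, 200 deep, 290 high): 165 mm above the table, in the plane of its front. Axes fixed to the cupboard: x level, into the cupboard; y level, along the hinge; z up. Steel flap: 310 mm wide, 10 thick, in front of this plane, its top edge 106 mm above the hinge.
- flap (a joint): Angle of the cupboard's flap, rad: 0 = shut (upright), grows as its top swings out (to the -x of flap_hinge) and down about the hinge line; 0.85 = fully down on its stop. It starts within 0.03 of shut. The hinge is stiff: about 5 N at the eye moves it, and it stays where it is left.
- flap_mount (a point): On the flap, turning with it: mid width, 100 mm above the hinge, 39 mm out from the hinge plane. At this height a flat steel loop (the eye), level when shut, sticks out on a short neck: opening 30 mm outwards (15 each way from here) x 12 mm along y, bars 5 mm square, 22 mm wide overall. It is fixed tight, its centre up to 22 mm to either side (y) of here, unknown: find it by touch or sight.
- pole_grip (a point): Where to grip the hook pole, near its balance point, centre of the handle's section. x runs along the pole to the hook. Wooden handle 16 mm wide (y), 18 mm high (z), from 110 mm behind this point to 65 mm ahead; then a 9 mm steel rod to 150 mm ahead, where an 8 mm round pin turns straight down (-z). About 120 g.
- pole_tip (a point): Lowest point of the hook pole's pin (round end), 150 mm ahead of pole_grip and 42 mm below the pole's axis; axes as pole_grip.
- rest_seat (a point): On the fixed wooden rest: where pole_grip lies when the pole is on it (it starts so, pin down), 64 mm above the table; x along the pole to the hook, z up. The handle lies in two flared notches 14 mm long, floor 9 mm below this point, about 20 mm wide (30 at the top), cheeks 9 mm above it, centred 90 mm behind and 48 mm ahead; between them only a foot 12 mm thick.
- loaf_tin: Bystander: dark steel loaf tin, open topped, 190 x 95 x 65 mm high, origin under its centre.
- cutter: Bystander: steel ring cutter, 70 mm across, 45 mm high, origin under its centre.
- bowl: Bystander: steel bowl, 160 mm across the rim, 70 mm high, origin under its centre.
- jar: Bystander: closed glass jar, 72 mm across, 110 mm high, origin under its centre.
- spatula: Bystander: spatula lying flat, under 25 mm high, blade to its +x.
- beaker: Bystander: white plastic beaker, 72 mm across, 90 mm high, origin under its centre.
- nozzle: Bystander: steel piping nozzle, a cone 34 mm across the foot and 45 mm high, origin under its centre.
Not all that is in view belongs to the job. What is shaped like the part that bears rest_seat but green or purple is not meant.

How it is judged (in metres and radians):
On the way, in this order (a step that is already met when the one before it is completed fails the run):
1. the pole is lifted off its rest, the flap still shut (z of pole_grip in the frame of rest_seat above 0.03 m and value of joint flap below 0.12 rad), for 0.2 s.
2. the flap is drawn at least half-way down by the pole's hook in the eye (value of joint flap above 0.5 rad and distance between pole_tip and flap_mount below 0.05 m and contact force between pole and flap above 0.3 N).
At the end, for the whole second after the job is handed in: The flap is down on its stop (joint above 0.80 rad of 0.85) and still; the pole lies still in both notches of its rest, pin down: pole_grip within 25 mm lengthwise, 8 mm sideways and 6 mm in height of rest_seat, in line within 0.1 rad; the gripper has let go (value of joint flap above 0.8 rad and velocity of joint flap between -0.05 and 0.05 rad/s and x of pole_grip in the frame of rest_seat between -0.025 and 0.025 m and y of pole_grip in the frame of rest_seat between -0.008 and 0.008 m and z of pole_grip in the frame of rest_seat between -0.006 and 0.006 m and angle between the x axis of pole_grip and the x axis of rest_seat, either way round below 0.1 rad and angle between pole_grip's own z axis and vertical below 0.3 rad and linear speed of pole below 0.02 m/s); the robot touches nothing.
It fails at once if the pole presses or pulls on the flap or its eye with more than 15 N (contact force between pole and flap above 15 N).
It fails at once if the flap swings faster than 1.5 rad/s (velocity of joint flap above 1.5 rad/s).
It fails at once if the gripper or arm touches the cupboard or flap (contact force between any of the fingers, the arm and cupboard above 1 N or contact force between any of the fingers, the arm and flap above 1 N).
It fails at once if a bystander is shifted by more than 30 mm (distance of any of loaf_tin, cutter, bowl, jar, spatula, beaker, nozzle from where it was at the start of the episode above 0.03 m).
It also fails if it takes over 72 s, if anything falls off the work surface, if the arm or the gripper's body presses on something with over 40 N, if the wrist force passes 120 N, or if a joint passes its speed limit or range.

## Working session

There is one attempt and no reset: what is moved stays moved. The work goes in short steps, each a Python script; the robot and the scene stay as the last script left them, time stands still between calls to the robot, and variables do not carry over. Pictures are saved under pics/ and viewed, about 8 in all and at most 12, crops included, and the job is handed in when it is done.

```bash
ls; mkdir -p pics
python3 - <<'E'
from plant import bot
import cv2
for n in("scene","top"):
    cv2.imwrite(f"pics/{n}0.png",bot.camera(n)[:,:,::-1])
    print(n,bot.get_calibration(n))
print(bot.read_state())
E
```

```text
pics
scene {'fx': 436.3755485492895, 'fy': 436.3755485492895, 'cx': 322.6353961353909, 'cy': 237.29549692122566, 'distortion': array([-0.09198604,  0.        ,  0.        ,  0.        ,  0.        ]), 'view': array([[ 3.64360923e-02,  9.99319586e-01,  5.72504147e-03,
        -5.83361634e+01],
       [-7.93700068e-01,  2.54571053e-02,  6.07776387e-01,
         2.65311231e+02],
       [ 6.07217105e-01, -2.66889624e-02,  7.94087581e-01,
        -1.35725425e+03],
       [ 0.00000000e+00,  0.00000000e+00,  0.00000000e+00,
         1.00000000e+00]])}
top {'fx': 483.9227471187183, 'fy': 483.9227471187183, 'cx': 312.03342232913275, 'cy': 237.85444404743592, 'distortion': array([-0.02648766,  0.        ,  0.        ,  0.        ,  0.        ]), 'view': array([[-1.21713922e-02, -9.99868410e-01,  1.07247167e-02,
         3.18898592e+01],
       [ 9.96209573e-01, -1.12016035e-02,  8.62612926e-02,
        -4.98944092e+02],
       [-8.61298074e-02,  1.17339855e-02,  9.96214821e-01,
        -1.46242252e+03],
       [ 0.00000000e+00,  0.00000000e+00,  0.00000000e+00,
         1.00000000e+00]])}
{'t': 0.1, 'joint_pos': array([-8.67886497e-01,  3.59301622e-01,  1.11487991e-02, -2.68820383e-04,
       -1.22407410e+00, -2.88094606e-01]), 'qvel': array([-0.00099956, -0.00252557,  0.00060185, -0.00145677,  0.00045349,
       -0.00141313]), 'tau': array([-8.44107090e-04, -5.84161949e+01,  2.93752295e+01,  7.01558232e+00,
        1.01333534e-02, -5.06027800e-05]), 'tcp_pos': array([ 271.82990286, -617.38232742,  225.73161052]), 'eef_rot': array([-2.05878927e-01,  9.78577202e-01,  6.89359707e-04, -2.28926297e-04]), 'contact_force': array([-0.59962721,  0.10433433, -0.43473469]), 'moment': array([ 0.04412167, -0.04415157, -0.02155037]), 'width': 87.44600272507915}
```

View pics/scene0.png

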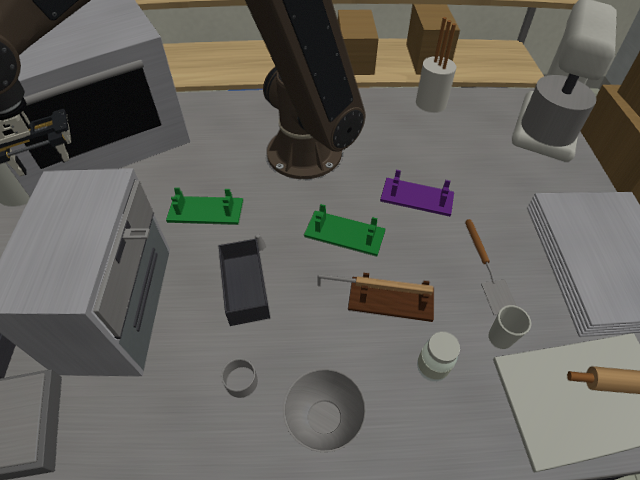

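View pics/top0.png

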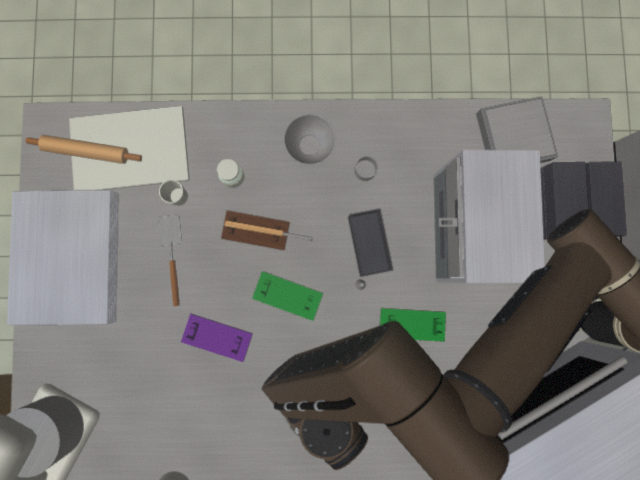

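The scene view shows the cupboard at left with its eye near (137,233). The pole lies on the brown rest, from (435,290) to its pin at (318,280). In the top view the eye is near (447,222) and the pole runs from (225,225) to (311,239). I'll enlarge both areas next.

Run:
```python
import cv2,numpy as np
t=cv2.imread("pics/top0.png");s=cv2.imread("pics/scene0.png")
f=lambda im,x,y,w,h:cv2.resize(im[y:y+h,x:x+w],(400,300),interpolation=cv2.INTER_CUBIC)
a=np.vstack([np.hstack([f(t,215,200,108,81)*1,f(t,425,170,80,60)]),np.hstack([f(s,310,260,136,102),f(s,90,200,80,60)])])
cv2.imwrite("pics/z1.png",a)
b=cv2.resize(t[140:300,425:560],None,fx=3.7,fy=3.7,interpolation=cv2.INTER_CUBIC);cv2.imwrite("pics/z2.png",b)
```

```text
(no output)
```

View pics/z1.png

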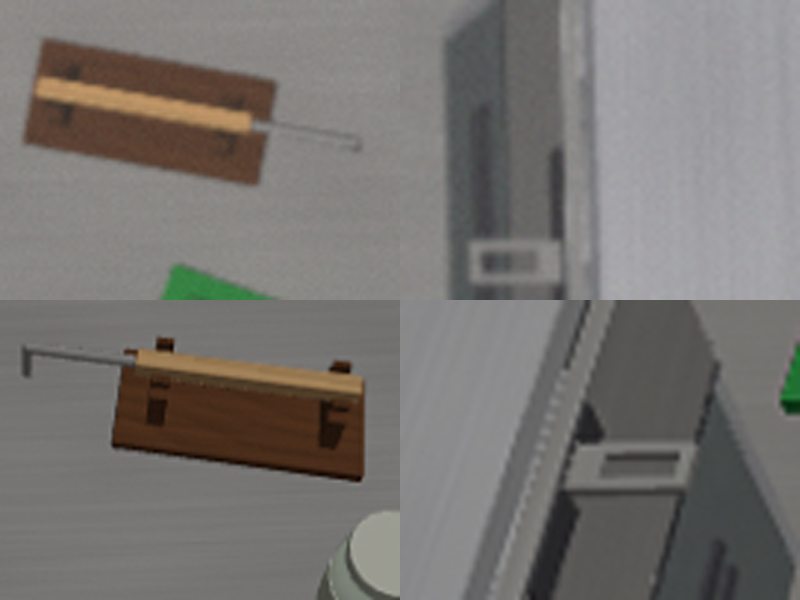

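View pics/z2.png

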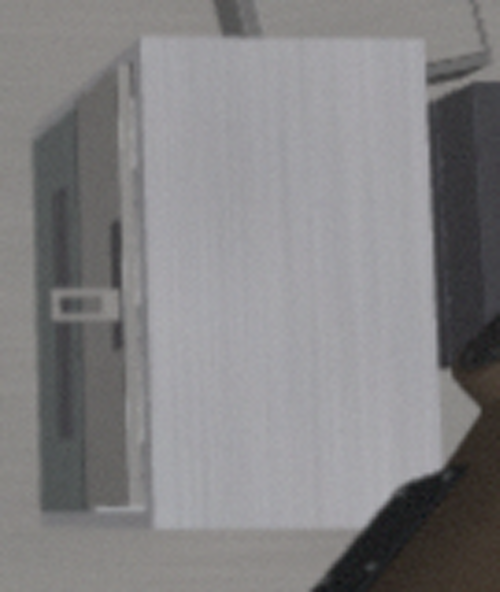

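z1 and z2 show the eye hole centred at about (446.5,222) in the top view and (137.8,232.8) in the scene view. The cupboard's top front edge runs from (462.4,149.9) to (466.5,282) in the top view, and the pole bend is at (310.5,238.3).

```bash
cat > h.py <<'E'
from plant import bot
import cv2,numpy as np
from scipy.spatial.transform import Rotation as R
CAL={n:bot.get_calibration(n) for n in("scene","top")}
def ray(n,uv):
    c=CAL[n];K=np.array([[c["fx"],0,c["cx"]],[0,c["fy"],c["cy"]],[0,0,1]])
    p=cv2.undistortPoints(np.array([[uv]],float),K,c["distortion"])[0,0]
    V=c["view"];r=V[:3,:3]
    return -r.T@V[:3,3], r.T@np.array([p[0],-p[1],-1])
def onz(n,uv,z):
    o,d=ray(n,uv);return o+d*(z-o[2])/d[2]
def tri(a,b):
    (o1,d1),(o2,d2)=ray("top",a),ray("scene",b)
    s=np.linalg.lstsq(np.c_[d1,-d2],o2-o1,rcond=None)[0]
    p,q=o1+d1*s[0],o2+d2*s[1];return (p+q)/2,np.linalg.norm(p-q)
def proj(n,P):
    c=CAL[n];K=np.array([[c["fx"],0,c["cx"]],[0,c["fy"],c["cy"]],[0,0,1]])
    q=c["view"]@np.r_[P,1];q=np.array([q[0],-q[1],-q[2]])
    return cv2.projectPoints(q[None],np.zeros(3),np.zeros(3),K,c["distortion"])[0][0,0]
E
python3 - <<'E'
from h import *
np.set_printoptions(precision=1,suppress=True)
print("eye top",onz("top",(446.5,222),267.5),"scene",onz("scene",(137.8,232.8),267.5),tri((446.5,222),(137.8,232.8)))
f1,f2,b1=[onz("top",u,290) for u in((462.4,149.9),(466.5,282),(539.2,149.9))]
print("front",f1,f2,np.degrees(np.arctan2(*(f2-f1)[1::-1])),(f1+f2)/2,"back",b1,np.linalg.norm(f1-f2),np.linalg.norm(b1-f1))
for n in("top","scene"):
    im=cv2.imread(f"pics/{n}0.png");hsv=cv2.cvtColor(im,cv2.COLOR_BGR2HSV)
    m=cv2.inRange(hsv,(8,70,130),(25,255,255))
    box=(215,205,80,45) if n=="top" else (340,265,105,40)
    mm=np.zeros_like(m);x,y,w,h=box;mm[y:y+h,x:x+w]=m[y:y+h,x:x+w]
    pts=cv2.findNonZero(mm)[:,0].astype(float)
    r=cv2.minAreaRect(pts.astype(np.float32));bp=cv2.boxPoints(r)
    print(n,len(pts),r)
    if n=="top":
        P=np.array([onz(n,p,73) for p in pts]);print("handle c",P.mean(0))
        c=P.mean(0);u=np.linalg.svd(P-c,full_matrices=0)[2][0];print(u,np.ptp((P-c)@u),np.degrees(np.arctan2(u[1],u[0])))
print("bend",onz("top",(310.5,238.3),66))
E
```

```text
eye top [ 515.1 -318.   267.5] scene [ 518.1 -316.4  267.5] (array([ 515.4, -318.6,  264.1]), np.float64(0.7529120465988525))
front [ 698.3 -359.5  290. ] [ 360.7 -356.4  290. ] 179.47175355626902 [ 529.5 -358.   290. ] back [ 697.2 -559.7  290. ] 337.62289710213435 200.1857154374495
top 340 ((253.02398681640625, 227.8679962158203), (59.21108627319336, 5.813777446746826), 10.30484676361084)
handle c [526.5 200.9  73. ]
[-0.2 -1.  -0. ] 175.66094311193055 -100.73833495583408
scene 422 ((394.2461853027344, 283.5307922363281), (76.77749633789062, 5.705597877502441), 7.125016689300537)
bend [494.1  31.1  66. ]
```

```bash
cat >> h.py <<'E'
np.set_printoptions(precision=2,suppress=True)
def q(yaw,flip=False):   # tool down, tool x along yaw direction (pole axis)
    x=np.array([np.cos(yaw),np.sin(yaw),0])*(-1 if flip else 1);z=np.array([0,0,-1.])
    return R.from_matrix(np.c_[x,np.cross(z,x),z]).as_quat()
U=np.array([-.1864,-.9825,0]);YR=np.arctan2(U[1],U[0]);SEAT=np.array([522.3,178.8,64.])
def st(msg=""):
    s=bot.read_state();print(msg,"t%.1f"%s["t"],s["tcp_pos"],"F",s["contact_force"],"M",s["moment"],"w%.1f"%s["width"]);return s
E
python3 - <<'E'
from h import *
s=bot.read_state();print(R.from_quat(s["eef_rot"]).as_matrix())
p=s["tcp_pos"].copy();p[2]=450
print(bot.solve_ik(p,s["eef_rot"]))
for f in(0,1):
  for yaw in(YR,-np.pi/2): 
    print(f,bot.solve_ik([522,179,300],q(yaw,f)),bot.solve_ik([516,-168,276],q(yaw,f)))
E
```

```text
[[-0.92 -0.4  -0.  ]
 [-0.4   0.92  0.  ]
 [ 0.    0.   -1.  ]]
[-0.87  0.32  0.44 -0.   -1.7  -0.29]
0 [ 0.69  0.12 -0.14  0.   -1.31 -0.87] [ 0.05  0.11 -0.2   0.   -1.26 -0.23]
0 [ 0.69  0.12 -0.14  0.   -1.31 -0.69] [ 0.05  0.11 -0.2   0.   -1.26 -0.05]
1 [ 0.69  0.12 -0.14  0.   -1.31  2.27] [ 0.05  0.11 -0.2   0.   -1.26  2.91]
1 [ 0.69  0.12 -0.14  0.   -1.31  2.46] None
```

Run:
```python
from h import *
p=bot.read_state()["tcp_pos"].copy();p[2]=450
bot.line_to(p,velocity=200)
bot.move_ptp([SEAT[0],SEAT[1],300],q(YR)); st()
bot.line_to([SEAT[0],SEAT[1],130],velocity=150)
bot.line_to([SEAT[0],SEAT[1],SEAT[2]-19],velocity=60); st("down")
bot.move_gripper(14,force=40); st("grip")
bot.line_to([SEAT[0],SEAT[1],SEAT[2]-19+50],velocity=60); st("lift")
bot.pause(.3); st("lift")
```

```text
t4.3 [522.59 178.28 300.11] F [ 0.43  0.67 -0.03] M [0.03 0.05 0.02] w87.7
down t7.2 [522.54 178.96  45.39] F [ 0.59 -0.25  1.06] M [ 0.06  0.08 -0.01] w87.4
grip t8.4 [522.57 178.83  45.06] F [ 1.84 -0.39 -0.1 ] M [-0.2  -0.56 -0.04] w15.5
lift t9.3 [522.03 178.63  94.67] F [ 0.15  0.71 -1.57] M [0.03 0.07 0.03] w15.9
lift t9.6 [522.19 178.7   94.68] F [-0.   -0.33 -1.04] M [ 0.1   0.03 -0.01] w15.9
```

Run:
```python
from h import *
bot.line_to([SEAT[0],SEAT[1],310],velocity=200)
bot.move_ptp([516,-100,312],q(-np.pi/2)); 
bot.line_to([516,-168,312],velocity=80); bot.pause(.3); st()
im={n:bot.camera(n)[:,:,::-1] for n in("top","scene")}
for n in im: cv2.imwrite(f"pics/{n}1.png",im[n])
for n in im: print(n,proj(n,[516,-318,289]),proj(n,[516,-318,335]),proj(n,[516,-318,267.5]))
f=lambda im,x,y,w,h:cv2.resize(im[y:y+h,x:x+w],(400,600),interpolation=cv2.INTER_CUBIC)
cv2.imwrite("pics/z3.png",np.hstack([f(im["top"],415,180,60,90),f(im["scene"],110,180,60,90)]))
```

```text
t13.2 [ 516.06 -167.69  312.09] F [ 0.04  0.63 -1.23] M [0.09 0.05 0.03] w15.7
top [448.94 220.64] [454.45 218.34] [446.51 221.65]
scene [133.53 224.9 ] [125.11 208.8 ] [137.24 231.96]
```

View pics/z3.png

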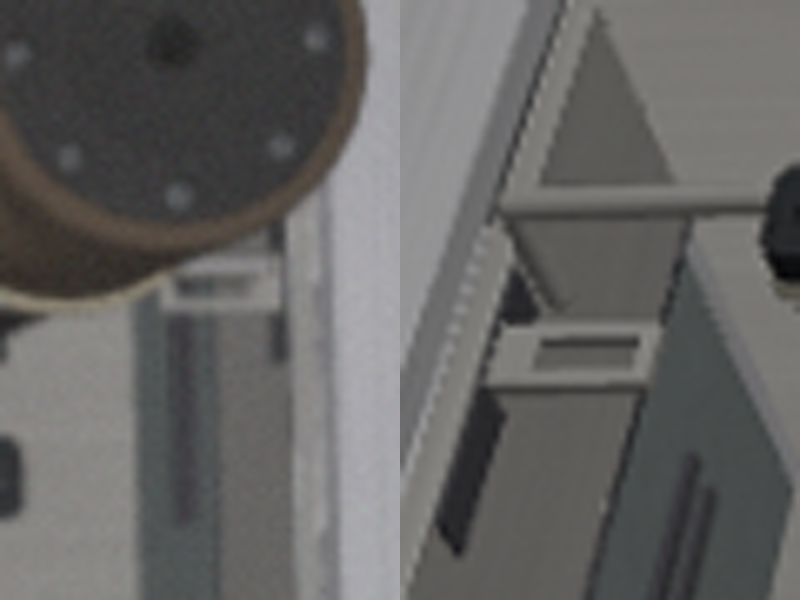

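z3, the scene half, shows the pin tip at about (133.9,225.3) and the eye hole at (137.7,232.7). The pin is lined up to about 1 mm, so I shift x by +1 and feel downward.

```bash
cat >> h.py <<'E'
def force(n=4,dt=.02):
    F=[]
    for _ in range(n): F.append(bot.read_state()["contact_force"]);bot.pause(dt)
    return np.mean(F,0)
E
python3 - <<'E'
from h import *
bot.line_to([517,-167.5,296],velocity=40)
F0=force(8);print("F0",F0)
z=296
while z>276:
    z-=1.; bot.line_to([517,-167.5,z],velocity=20)
    d=force(3)-F0
    print(z-23,d)
    if np.linalg.norm(d)>2.5:
        d=force(5)-F0
        if np.linalg.norm(d)>2.2: print("contact",d); break
st()
E
```

```text
F0 [ 0.04  0.25 -1.31]
272.0 [-0.07 -0.28  0.47]
271.0 [-0.15 -0.16  0.33]
270.0 [-0.12 -0.15  0.19]
269.0 [-0.27 -0.38  0.1 ]
268.0 [ 0.08  0.16 -0.07]
267.0 [-0.31 -0.26 -0.63]
266.0 [ 0.11 -0.01  0.09]
265.0 [-0.13 -0.4   0.08]
264.0 [-0.   -0.6  -0.58]
263.0 [ 0.13 -0.11 -0.38]
262.0 [ 0.07  0.41 -0.39]
261.0 [-0.06  0.02 -0.28]
260.0 [ 0.25 -0.62 -0.11]
259.0 [ 0.25 -0.35 -0.23]
258.0 [ 0.01  0.07 -0.52]
257.0 [ 0.09 -0.26 -0.26]
256.0 [ 0.07 -0.35  0.09]
255.0 [ 0.18 -0.06  0.28]
254.0 [ 0.23 -0.37 -0.12]
253.0 [-0.28  0.14 -0.37]
 t20.0 [ 517.   -167.49  275.96] F [-0.31 -0.69 -1.4 ] M [0.04 0.13 0.04] w15.8
```

The pin went through freely with no contact. Next I lower it until the rod is just above the bar, then draw along the arc with force checks.

```bash
cat >> h.py <<'E'
def pose(th,dp,dr,x=517):
    a,b=th-dp,th-dr
    y=-358+54*np.cos(a)+97.5*np.sin(a)-4+150
    z=165+102.5*np.cos(b)-54*np.sin(b)+4.5-19
    return np.array([x,y,z])
E
cat > pull.py <<'E'
from h import *
import sys,json
def run(ths,F0,lim,vel=18):
    for k,th in enumerate(ths):
        w=np.clip((th-.25)/.2,0,1)
        bot.line_to(pose(th,.03*w,.05*(1-w)),velocity=vel)
        d=force(2)-F0
        if k%3==0 or np.linalg.norm(d)>6.5: print("%.3f"%th,d,bot.read_state()["tcp_pos"])
        if np.linalg.norm(d)>lim:
            d=force(3)-F0
            if np.linalg.norm(d)>lim: print("limit",th,d);return th
    return None
E
python3 - <<'E'
from pull import *
F0=np.array([0,-.1,-1.4])
bot.line_to([517,-167.5,259],velocity=25); d=force(5); print("F",d)
bot.line_to(pose(-.03,0,.05)+[0,-1,0],velocity=25); print(pose(-.03,0,.05),force(4)-F0)
run(np.arange(-.03,.30,.02),F0,8.5); st()
cv2.imwrite("pics/s2.png",cv2.resize(bot.camera("scene")[150:300,80:280,::-1],(800,600),interpolation=cv2.INTER_CUBIC))
E
```

```text
F [-0.18 -0.08 -1.71]
[ 517.   -160.95  256.99] [ 0.33 -0.1   0.03]
-0.030 [-0.71  0.18 -0.6 ] [ 517.   -160.96  256.98]
0.030 [ 0.71 -3.65  0.04] [ 516.98 -155.5   254.19]
0.090 [ 0.03 -3.86 -0.34] [ 517.01 -149.44  250.79]
0.150 [ 0.35 -4.28 -0.84] [ 517.05 -144.03  247.15]
0.210 [ 0.09 -4.98 -0.2 ] [ 517.01 -138.87  243.12]
0.270 [ 0.22 -3.71 -0.13] [ 517.08 -134.16  238.51]
 t26.6 [ 517.1  -132.71  236.56] F [ 0.4  -2.86 -0.64] M [-1.26  0.02  0.12] w15.7
```

View pics/s2.png

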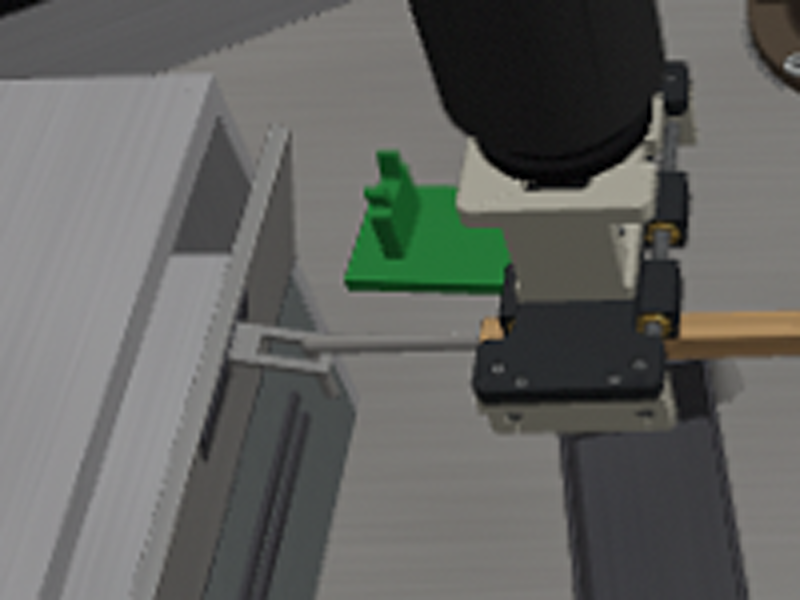

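s2 shows the flap partly open, with the pin inside the eye (eye near crop (285,345)) and the pull at about 4–5 N as expected. I carry on.

Run:
```python
from pull import *
F0=np.array([0,-.1,-1.4])
r=run(np.arange(.31,.78,.02),F0,9.5); st()
if r is None: run(np.arange(.78,.93,.01),F0,8.8,12)
st()
cv2.imwrite("pics/s3.png",cv2.resize(bot.camera("scene")[150:300,80:280,::-1],(800,600),interpolation=cv2.INTER_CUBIC))
```

```text
0.310 [ 0.59 -2.18  1.55] [ 516.98 -131.4   234.38]
0.370 [ 0.62 -2.11  2.05] [ 517.04 -127.56  228.26]
0.430 [-0.16 -0.88  2.93] [ 516.99 -123.98  221.54]
0.490 [0.18 0.37 3.03] [ 516.99 -120.21  215.47]
0.550 [0.57 0.47 3.24] [ 517.   -116.59  209.59]
0.610 [0.18 1.01 3.31] [ 517.   -113.29  203.52]
0.670 [1.06 0.62 3.16] [ 517.   -110.36  197.23]
0.730 [0.89 1.61 2.64] [ 516.96 -107.83  190.78]
 t34.2 [ 516.97 -106.31  186.39] F [0.06 2.68 1.94] M [0.4  0.   0.04] w15.9
0.780 [0.52 1.8  2.98] [ 517.   -105.98  185.36]
0.810 [0.27 2.04 3.27] [ 516.97 -105.02  182.  ]
0.840 [0.15 3.05 3.11] [ 516.97 -104.13  178.65]
0.870 [-0.24  3.06  2.8 ] [ 516.98 -103.34  175.26]
0.900 [0.46 1.62 2.07] [ 516.94 -102.66  171.83]
0.930 [0.57 0.48 3.2 ] [ 517.02 -102.18  168.51]
 t38.7 [ 517.02 -102.18  168.51] F [-0.1  -0.39  1.88] M [-0.44  0.06  0.01] w15.6
```

View pics/s3.png

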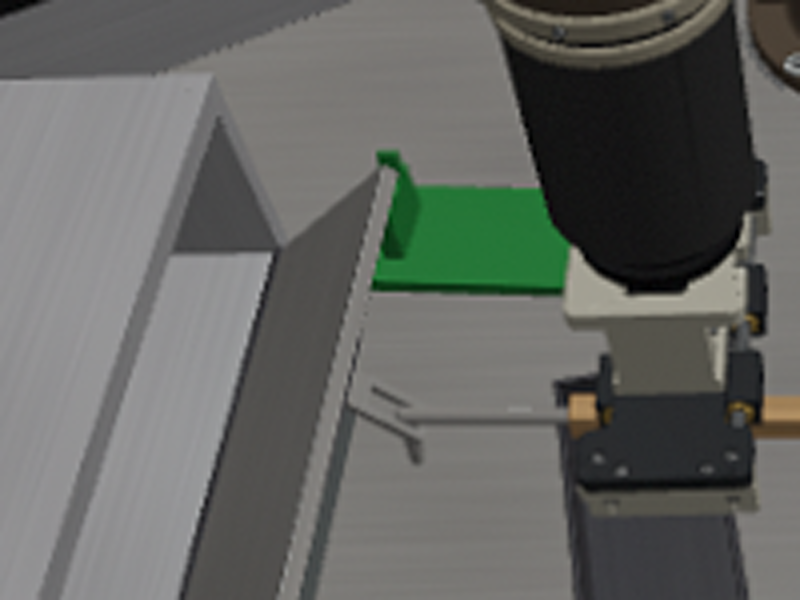

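Run:
```python
from h import *
for uv in((383,170),(390,164),(398,168)):
    o,d=ray("scene",(80+uv[0]/4-.4,150+uv[1]/4-.4))
    for x0 in(374.5,):
        P=o+d*(x0-o[0])/d[0];out=P[1]+358;h=P[2]-165
        print(uv,P,np.hypot(out,h),"inner",np.arctan2(out,h),"outer",np.arctan2(out,h)-np.arctan2(10,106))
for th in(.75,.8,.85,.9):
    print(th,[ (proj("scene",[374.5,-358+a*np.cos(th)+106*np.sin(th),165+106*np.cos(th)-a*np.sin(th)])-[80,150]+.4)*4 for a in(0,10)])
```

```text
(383, 170) [ 374.5  -278.65  226.71] 100.51794708957755 inner 0.909838447019479 outer 0.8157772123914927
(390, 164) [ 374.5  -273.62  231.24] 107.27393335390073 inner 0.9052762230717155 outer 0.8112149884437292
(398, 168) [ 374.5  -270.04  227.93] 108.14812834430847 inner 0.9497973691060851 outer 0.8557361344780988
0.75 [array([362.54, 150.18]), array([379.15, 158.53])]
0.8 [array([371.24, 154.74]), array([387.3 , 163.52])]
0.85 [array([379.64, 159.52]), array([395.1, 168.7])]
0.9 [array([387.72, 164.51]), array([402.54, 174.05])]
```

Run:
```python
from h import *
F0=np.array([0,-.1,-1.4])
for P in([517,-252.2,187.5],[517,-252.2,196.6],[517,-167,187.5],[517,8,187.5]): print(P,(proj("scene",P)-[80,150]+.4)*4,proj("scene",P))
bot.move_gripper(14,force=60); print(force(4)-F0)
p=bot.read_state()["tcp_pos"].copy()
for k in range(8):
    p[2]-=1; bot.line_to(p,velocity=12); d=force(3)-F0; print(p[2],d,bot.read_state()["moment"])
    if np.linalg.norm(d)>7.5: break
cv2.imwrite("pics/s4.png",np.vstack([cv2.resize(bot.camera("scene")[180:280,160:320,::-1],(800,500),interpolation=cv2.INTER_CUBIC)]))
print(bot.read_state()["t"])
```

```text
[517, -252.2, 187.5] [406.74 423.77] [181.28 255.54]
[517, -252.2, 196.6] [402.26 413.51] [180.17 252.98]
[517, -167, 187.5] [571.49 419.72] [222.47 254.53]
[517, 8, 187.5] [912.78 411.  ] [307.8  252.35]
[-0.23 -0.32  3.27]
167.5125033901701 [ 0.34 -0.33  4.83] [-0.7   0.18  0.02]
166.5125033901701 [0.12 0.19 5.52] [-0.73  0.07  0.01]
165.5125033901701 [ 0.3  -0.07  4.99] [-0.78  0.07  0.  ]
164.5125033901701 [-0.5  -0.27  5.33] [-0.82  0.03  0.01]
163.5125033901701 [ 0.22 -0.6   4.89] [-0.88  0.05  0.06]
162.5125033901701 [ 0.3  -0.66  5.42] [-0.99  0.01 -0.01]
161.5125033901701 [-0.1  -0.75  5.35] [-1.1  -0.01  0.  ]
160.5125033901701 [ 0.2  -1.02  4.81] [-1.16  0.04  0.02]
41.4917
```

View pics/s4.png

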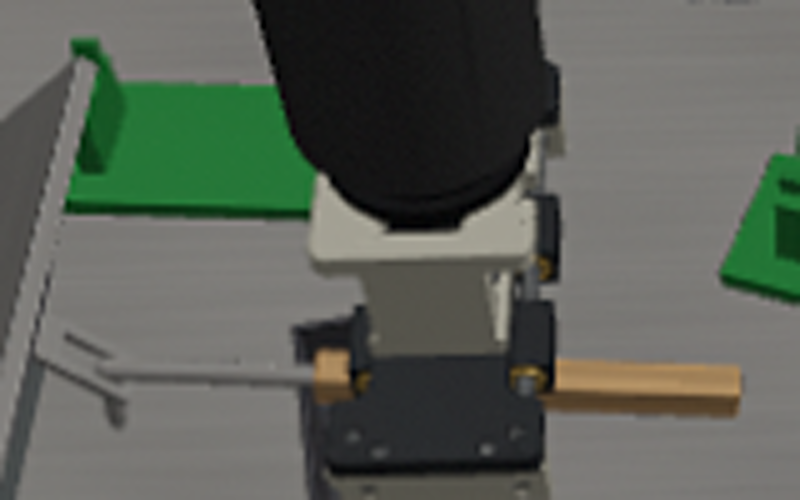

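s4 shows the flap corner unmoved at (178.6,192.0); the projection for 0.85 rad is (178.4,191.8), so the flap is on its stop. The pole has turned nose-up in the grip, by roughly 0.1 rad. I lift along the pin's axis to unhook, watching the force.

Run:
```python
from h import *
F0=np.array([0,-.1,-1.4])
def px(uv,x=517):
    o,d=ray("scene",(160+uv[0]/5-.4,180+uv[1]/5-.4));return o+d*(x-o[0])/d[0]
A,B=px((112,366)),px((312,374));print(A,B,"pitch",np.arctan2(A[2]-B[2],B[1]-A[1]))
A,B=px((550,402),525),px((735,401),525);print(A,B,"pitch front edge",np.arctan2(A[2]-B[2],B[1]-A[1]))
p=bot.read_state()["tcp_pos"].copy();n=np.array([0,.117,.993])
done=0
for k in range(14):
    done+=4+(k>3)*1; bot.line_to(p+n*done,velocity=40); d=force(2)-F0; print(done,d)
    if np.linalg.norm(d)>5.5 and k>1: print("snag");break
st()
cv2.imwrite("pics/s5.png",cv2.resize(bot.camera("scene")[160:280,130:322,::-1],(800,500),interpolation=cv2.INTER_CUBIC))
```

```text
[ 517.   -248.3   197.06] [ 517.   -167.89  188.  ] pitch 0.11221083621681813
[525.   -71.1  175.09] [525.     5.07 172.32] pitch front edge 0.03644761786783844
4 [ 0.34 -0.31  0.92]
8 [ 0.19 -0.03 -0.01]
12 [ 0.14 -0.08  0.36]
16 [ 0.16 -0.28  0.12]
21 [ 0.56 -0.76  0.14]
26 [-0.46 -1.28  0.41]
31 [ 0.24 -1.71  1.08]
36 [ 0.38 -0.57  0.67]
41 [ 0.1   0.76 -0.9 ]
46 [-0.4  -0.37 -0.73]
51 [ 0.22 -0.32 -0.68]
56 [ 0.15  0.2  -0.13]
61 [-0.27 -0.2  -0.6 ]
66 [-0.15  0.54 -0.24]
 t45.7 [517.08 -94.35 226.24] F [ 0.01 -0.5  -1.6 ] M [0.08 0.08 0.03] w15.7
```

View pics/s5.png

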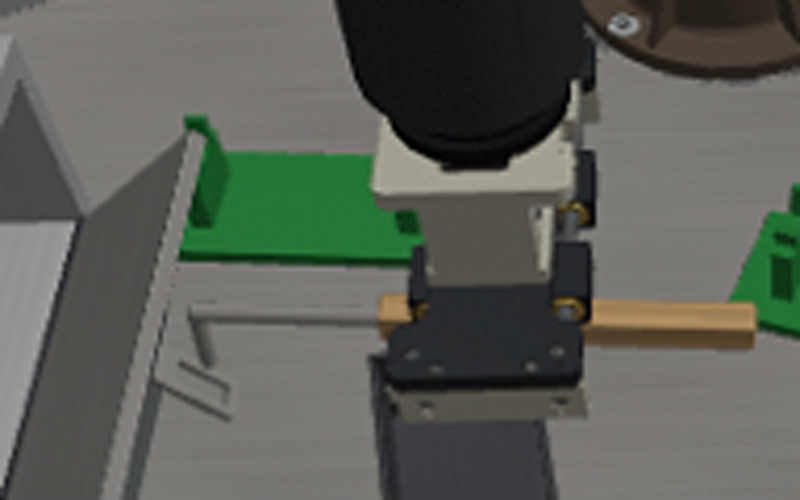

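s5 shows the pin clear above the eye (eye near crop (200,385)) and the flap still down. I measure the pole's pitch and tilt the tool by it, then go back to the rest.

```bash
cat >> h.py <<'E'
def qt(phi):
    return (R.from_rotvec(phi*np.cross([0,0,1],U))*R.from_quat(q(YR))).as_quat()
def tcp(G,phi): return np.asarray(G)+19*R.from_quat(qt(phi)).as_matrix()[:,2]
E
python3 - <<'E'
from h import *
P=[]
for uv in((203,311),(380,315),(595,321),(752,325.5)):
    o,d=ray("scene",(130+uv[0]/4.1667-.4,160+uv[1]/4.1667-.4));P.append(o+d*(517-o[0])/d[0])
P=np.array(P);print(P)
phi=-np.polyfit(P[:,1],P[:,2],1)[0];print("phi",phi)
phi=float(np.clip(phi,.03,.15))
p=bot.read_state()["tcp_pos"].copy()+[0,60,10];bot.line_to(p,velocity=120)
bot.move_ptp(tcp(SEAT+[0,0,100],phi),qt(phi))
bot.line_to(tcp(SEAT+[0,0,32],phi),velocity=80);bot.pause(.2);st("hover")
open("phi","w").write(str(phi))
o=[cv2.resize(bot.camera(n)[y:y+81,x:x+108,::-1],(400,300),interpolation=cv2.INTER_CUBIC) for n,x,y in(("top",215,200),("scene",320,235))]
cv2.imwrite("pics/s6.png",np.hstack(o))
E
```

```text
[[ 517.   -240.07  258.37]
 [ 517.   -158.85  251.94]
 [ 517.    -59.74  243.23]
 [ 517.     13.53  236.69]]
phi 0.08574759841108377
hover t48.5 [522.87 180.58  77.61] F [ 0.35 -0.08 -1.17] M [-0.22  0.1  -0.01] w15.7
```

View pics/s6.png

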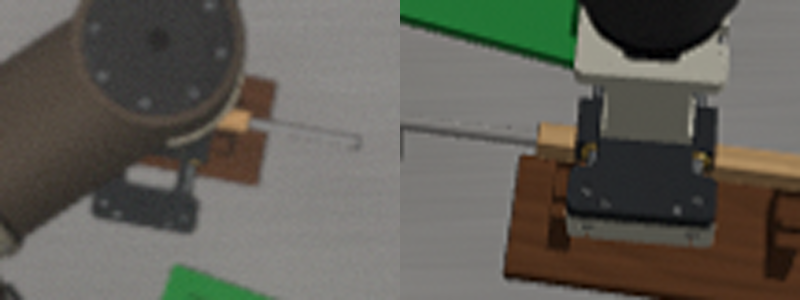

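s6 shows the pole in line over both notches, with the bend in the top half at crop (357,143) as at the start. I lower it with force checks and release.

Run:
```python
from h import *
phi=float(open("phi").read());F0=np.array([0,-.1,-1.3])
bot.line_to(tcp(SEAT+[0,0,12],phi),velocity=50)
bot.move_gripper(14,force=15)
for dz in(10,8,6,4,3,2,1,0.5,0):
    bot.line_to(tcp(SEAT+[0,0,dz],phi),velocity=25);d=force(2)-F0;print(dz,d)
    if d[2]>8: break
bot.move_gripper(40);st("open")
bot.move_gripper(85)
a=R.from_quat(qt(phi)).as_matrix()[:,2]
p=bot.read_state()["tcp_pos"].copy();bot.line_to(p-70*a,velocity=100)
bot.line_to(p-70*a+[-60,0,150],velocity=200);st()
o=[cv2.resize(bot.camera(n)[y:y+81,x:x+108,::-1],(400,300),interpolation=cv2.INTER_CUBIC) for n,x,y in(("top",215,200),("scene",320,235))]
cv2.imwrite("pics/s7.png",np.vstack([np.hstack(o),cv2.resize(bot.camera("scene")[160:310,40:440,::-1],(800,300))]))
```

```text
10 [ 0.31  0.31 -0.29]
8 [0.23 0.2  0.12]
6 [ 0.03 -0.28  0.13]
4 [-0.16  0.04 -0.34]
3 [-0.6  -0.17  0.26]
2 [ 0.39  0.15 -0.06]
1 [1.15 0.2  1.22]
0.5 [1.48 0.55 1.56]
0 [ 1.67 -0.1   1.51]
open t52.6 [522.57 180.36  45.05] F [-0.12  0.04  1.31] M [-0.29  0.16  0.01] w39.8
 t55.3 [461.08 174.31 263.54] F [-0.4  -1.17 -0.39] M [-0.29  0.16  0.01] w85.3
```

View pics/s7.png

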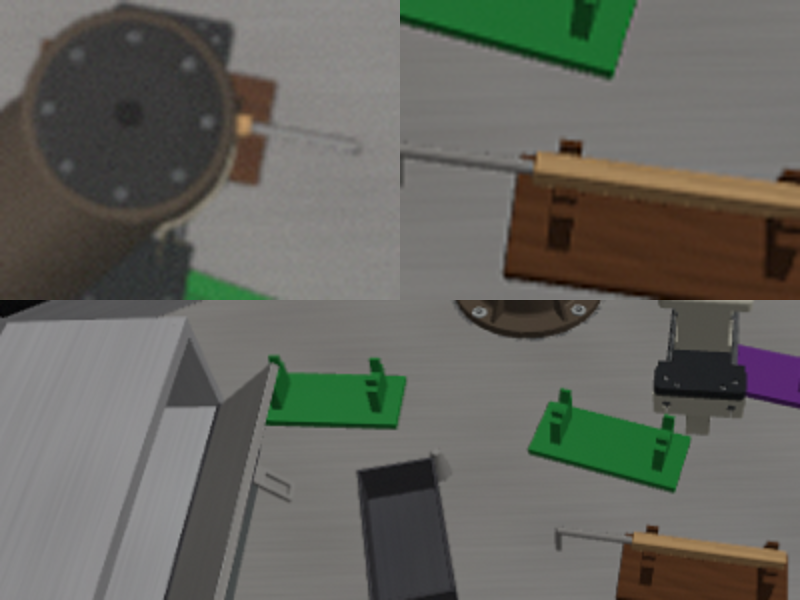

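s7 shows the pole lying in both notches and the flap fully down. I compare the handle with its starting place in the scene image, then hand in.

Run:
```python
from h import *
for im in(cv2.imread("pics/scene0.png"),np.ascontiguousarray(bot.camera("scene")[:,:,::-1])):
    m=cv2.inRange(cv2.cvtColor(im,cv2.COLOR_BGR2HSV),(8,70,130),(25,255,255))[265:305,340:445]
    p=cv2.findNonZero(m);print(len(p),cv2.minAreaRect(p))
bot.pause(.5);s=st();print(abs(s["qvel"]).max());bot.close_job()
```

```text
422 ((54.246150970458984, 18.53076934814453), (76.77749633789062, 5.705597877502441), 7.125016689300537)
418 ((54.27081298828125, 17.996055603027344), (76.65461730957031, 5.651336193084717), 7.696051120758057)
 t56.0 [461.5  174.48 264.85] F [-1.14  0.02  0.74] M [-0.25  0.19  0.07] w85.1
0.0014905077154991797
the job is handed in; nothing more can be done
```

The flap is down on its stop, the pole is back in both notches of its rest with the pin down, and the job was handed in at about 56 s of the 72 s allowed. No verdict was reported.

- **Drawing the flap:** I put the pin through the eye without touching it, then drew the flap down along its arc. The wrist sensor read at most about 5.5 N.
- **Flap at the stop:** In the picture the flap's top corner matches the projection for 0.85 rad to under 1 pixel.
- **Pole on the rest:** After release, the handle's image is within 0.6 pixel and 0.01 rad of where it started. The gripper is open and well clear.
- **What went differently:** Near the stop the pole turned about 0.09 rad nose-up in the grip. The expected force rise at the stop therefore did not appear, and I confirmed the stop from the pictures instead. I tilted the tool by that angle to lay the pole down level.
- **Not measured:** I did not measure the bystanders' positions afterwards. No unexpected contact force showed while carrying the pole.

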